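# Open the peristaltic pump's service cover

### The job

Turn both blue thumbscrews on the pump's sloping cover a quarter turn counterclockwise until they stop, one after the other, with the cover still in its seat. Then lift the cover off by its black handle and lay it flat, handle up, in the middle of the black rubber mat, setting it down before you let go of it. Leave the bottle, jar and spare cassette where they are.

Things in the scene. Friction and masses are not known exactly. Their poses are not given: they have to be found in the camera images.
- pump: Grey wedge-shaped pump module, fixed, 180 x 230 mm (x, y), 23 mm high at the front, 127 mm at the back. Origin: centre of its underside; z up. Its top slopes 30 degrees, rising towards its +x. On the slope stands a slotted dark steel seat frame 110 x 194 mm, 24 mm tall normal to the slope; the cover fits over it and is held down by the feet of its two screws until both are loosened.
- seat (a point): Point on the pump: centre of the seat frame's top face, at (-12, 0, 96) mm in the pump's frame, where the cover's origin rests at the start. Its axes are the pump's (not tilted).
- cover: Loose white pan-shaped sheet cover, 119 x 203 mm (its x, y), 0.4 to 0.6 kg. Origin: centre of the underside of its 4 mm top plate; z normal to the plate, outward; x up the slope. At the start z leans 30 degrees from vertical towards pump -x. Its rim reaches 20 mm below the origin, around the seat with 2 mm play a side; it lifts off along its own z. Lying on the mat, its origin is at z = 24 mm.
- handle (a point): Centre of the bar of the cover's black bridge handle, at (0, 0, 44) mm in the cover's frame. The bar is 60 mm long along the cover's y and 12 x 12 mm in section (38 to 50 mm above the origin), on two posts at y = +-25 mm; free below. Axes are the cover's.
- screw_left (a joint): Angle (rad) of the left captive thumbscrew (cover y = +74 mm). 0 is tight, wing along the cover's y. It grows counterclockwise seen from outside (about the cover's +z) to a stop at 1.571, where the wing lies up and down the slope, in line with the black mark on the plate, and the screw is loose. Starts between 0.1 and 0.5. About 0.06 N m to turn; stays where it is left.
- screw_right (a joint): The same for the thumbscrew on the right (cover y = -74 mm).
- screw_left_grip (a point): Grip point of the left thumbscrew, on its axis, 30 mm out from the cover's origin plane. The blue wing is 46 mm long (its own y, turning with the screw), 14 mm thick (its x), and spans 11 to 43 mm above that plane. z is the screw's axis, outward.
- screw_right_grip (a point): The same for the right thumbscrew.
- mat: Black rubber mat lying fixed on the bench, 180 x 250 x 4 mm (x, y, z). Origin: centre of its underside. It is to the left or the right of the pump.
- rack: White rack of blue-capped sample tubes, fixed, 110 x 210 mm, 115 mm high over the caps, on the other side of the pump. Origin: centre of its underside.
- bottle: Clear loose bottle with a blue cap, 72 mm across, 170 mm high, behind the pump. Origin: centre of its underside.
- jar: Loose amber jar, 64 mm across, 90 mm high, behind the pump. Origin: centre of its underside.
- cassette: Loose spare pump cassette, black with a grey roller, 50 x 90 x 52 mm, behind the pump. Origin: centre of its underside.

How it is judged:
By the outcome, as a careful person would: the job done as asked, in the order asked, and still so for the second after the job is handed in, with the robot touching nothing.
It also fails if it takes over 72 s, if anything falls off the work surface, if the arm or the gripper's body presses on something with over 40 N, if the wrist force passes 120 N, or if a joint passes its speed limit or range.

### The arm

A 6-joint arm with a two-finger parallel gripper is mounted at the origin on the work surface. World frame = base frame: x ahead of the robot, y to its left, z up, the work surface at z = 0. Lengths are in m, angles in rad, forces in N, time in s.
With the tool pointing down it reaches from about 0.35 to 0.975 m from the base axis. Payload 4.9 kg.
Tool frame: the origin (TCP) lies midway between the tips of the shut fingers; the grasp point (between the pads) lies 19 mm behind it (ctrl.tcp_to_grasp is the distance from the TCP to the grasp point, in m); z points along the fingers, y is the line along which they close (so a half turn about z gives the same grasp; the last joint's range is limited). The gripper opens to 85 mm and grips with 20 to 120 N. Pads are 22 mm wide; open, the fingers measure 114 mm over their backs; the gripper's body (76 mm by 85 mm) begins 54 mm behind the grasp point. The pads swing forward as they close: fully open they stand 13 mm farther back than shut.
Start: joints at [-1.422, 0.053, 1.613, -0, 1.476, -0.119], TCP at [0.165, -0.603, 0.231] pointing down, gripper open.
Joint ranges: [-3.01, 3.01], [-1.01, 2.22], [0.06, 2.58], [-1.02, 4.17], [0.09, 2.62], [-3.14, 3.14]. Speed limits (rad/s): [2.57, 2.57, 3.14, 3.14, 3.14, 3.14].

### API

Orientations are given as a rotation vector (axis times angle).
In Python, from station import ctrl gives the robot as it stands.
- The arm moves only by the shell command python3 jog.py 'ROWS' [FORCE]. ROWS is rows parted by semicolons, their numbers by spaces, 1 to 20 of them, each of 7 numbers: the finger opening in m, then dx, dy, dz in m, then a rotation vector rx, ry, rz in rad; each row is the pose to reach, as a shift and turn from the pose commanded when the command began, along the tool's axes at that moment; what a row does not reach only later rows make up. A row lasts 1/12 s, in which the tool goes at most 0.0417 m and 0.125 rad, less where a joint would pass 70% of its speed; a pose out of reach is approached as far as the arm can. The fingers move at their own pace and stop on an object; FORCE is the grip in N (left out, the last holds). Time passes only in rows, so rows that do not move let the fingers close. It prints the time, the measured TCP pose, the force, the opening and the grip force at its end.
- ctrl.get_obs(): the state, without advancing time (a new reading comes with each control period).
- ctrl.get_image(name): name is "scene" or "top"; returns the picture (384x512x3 uint8, red, green, blue); there is no depth.
- ctrl.camera_params(name): a dict with "fx", "fy", "cx", "cy" (pixels), "T" (4x4, takes a point from camera to world coordinates). Camera axes: x right, y down, z forward; pixel columns grow to the right and rows downward; lengths in m; the calibration is good to about 2 mm. A picture is of the moment at which its call begins. camera_params takes no time and is no camera call.
- ctrl.finish_job(): hands the job in; it is judged then, once.
The state is a dict: "t": time; "q": joint angles; "dq": joint speeds; "effort": joint torques, N m; "tool_pos": TCP position; "tool_rot": TCP orientation; "contact_force": force on the tool from outside, world axes, zero at the start; "wrist_torque": the same for the moment, N m; "opening": finger opening in m; "grip_force": force on a finger pad.
Only numpy, scipy, OpenCV 4.12 (cv2) and the standard library are available. Lean on these libraries where they do the work, as an engineer would, in place of code of your own. Each camera call takes 0.05 s, during which the arm holds its last target. There are 200 camera calls.

## Working session

There is one attempt and no reset: what is moved stays moved. The work goes in short steps, Python scripts to look and compute and a shell command to move; the robot and the scene stay as the last step left them, time stands still between calls to the robot, and variables do not carry over. Pictures are saved under pics/ and viewed, at most 10 in all, crops included, and the job is handed in when it is done.

```bash
ls; mkdir -p pics; python3 - <<'E'
from station import ctrl
import cv2
for n in("scene","top"):
    im=ctrl.get_image(n); cv2.imwrite(f"pics/{n}0.png",im[:,:,::-1])
    p=ctrl.camera_params(n); print(n,p["fx"],p["fy"],p["cx"],p["cy"]);print(p["T"].round(3))
print(ctrl.get_obs(),ctrl.tcp_to_grasp)
E
```

```text
jog.py
pics
station.py
scene 352.33721572938947 352.33721572938947 256.26918528414114 194.15919895268237
[[ 0.897  0.329 -0.294  0.845]
 [ 0.441 -0.68   0.585 -0.507]
 [-0.008 -0.655 -0.756  0.752]
 [ 0.     0.     0.     1.   ]]
top 470.1365579719238 470.1365579719238 251.6494279389957 203.09113914655936
[[ 0.004 -0.999  0.047  0.543]
 [-1.    -0.003  0.011 -0.011]
 [-0.011 -0.047 -0.999  1.175]
 [ 0.     0.     0.     1.   ]]
{'t': 0.1, 'q': array([-1.42200180e+00,  5.33057672e-02,  1.61417715e+00,  1.53566079e-05,
        1.47600772e+00, -1.19005997e-01]), 'dq': array([ 0.0003776 , -0.00013159, -0.00447122,  0.00048689, -0.00053989,
       -0.00017592]), 'effort': array([ 7.80731552e-04, -3.94904459e+01, -3.71361458e+01, -9.56718804e-05,
        3.95971758e-03, -1.00397975e-05]), 'tool_pos': array([ 0.16529712, -0.60215009,  0.23016449]), 'tool_rot': array([-3.11159076e+00, -4.19148513e-01,  2.03820254e-05]), 'contact_force': array([-0.77388352, -0.07192447,  0.81694786]), 'wrist_torque': array([-0.04274707,  0.01097953,  0.02201398]), 'grip_force': 0.0, 'opening': 0.08545147259847923} 0.0187
```

View pics/scene0.png

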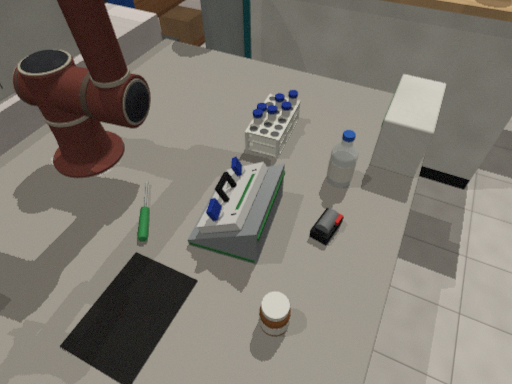

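View pics/top0.png

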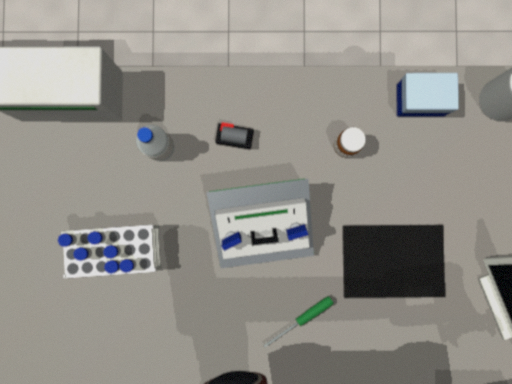

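The scene view shows the cover on its slope with blue wings at about (237,166) and (214,209), and the handle at (226,186). In the top view the left wing is at (232,241), the right wing at (298,232) and the handle at (264,237). The mat is to the right of the pump, centred near (394,261).

```bash
cat > h.py <<'E'
from station import ctrl
import cv2, numpy as np
from scipy.spatial.transform import Rotation as R
def ray(n,uv):
    p=ctrl.camera_params(n);T=p["T"]
    d=np.array([(uv[0]-p["cx"])/p["fx"],(uv[1]-p["cy"])/p["fy"],1]);return T[:3,3],T[:3,:3]@d
def plane(n,uv,z):
    o,d=ray(n,uv);return o+d*(z-o[2])/d[2]
def tri(a,b):
    (o1,d1),(o2,d2)=ray("scene",a),ray("top",b)
    s=np.linalg.lstsq(np.c_[d1,-d2],o2-o1,rcond=None)[0]
    p,q=o1+s[0]*d1,o2+s[1]*d2
    return (p+q)/2,np.linalg.norm(p-q)
def blobs(im,kind,roi,mina=15):
    x0,y0,x1,y1=roi;c=im[y0:y1,x0:x1].astype(int);r,g,b=c[...,0],c[...,1],c[...,2]
    m=((b>r+50)&(b>g+50)) if kind=="blue" else (c.max(2)<45)
    n,_,st,ce=cv2.connectedComponentsWithStats(m.astype(np.uint8),connectivity=8)
    return m,[(ce[i]+[x0,y0],st[i,4]) for i in range(1,n) if st[i,4]>=mina]
E
python3 - <<'E'
from h import *
S=cv2.imread("pics/scene0.png")[:,:,::-1];T=cv2.imread("pics/top0.png")[:,:,::-1]
rs=(195,150,260,225);rt=(215,205,315,255)
for k in("blue","black"):
    for n,im,r in(("scene",S,rs),("top",T,rt)):
        m,b=blobs(im,k,r);print(k,n,[(c.round(1),a) for c,a in b])
        if k=="blue" and n=="top":
            nn,l=cv2.connectedComponents(m.astype(np.uint8))
            for i in range(1,nn):
                ys,xs=np.nonzero(l==i)
                if len(xs)>15: print(cv2.minAreaRect(np.c_[xs,ys].astype(np.float32)))
m,b=blobs(T,"black",(335,215,455,305));print(b)
ys,xs=np.nonzero(m);rr=cv2.minAreaRect(np.c_[xs+335,ys+215].astype(np.float32));print(rr)
for c in [rr[0]]+list(cv2.boxPoints(rr)):print(plane("top",c,.004).round(4))
cv2.imwrite("pics/c0.png",np.hstack([cv2.resize(S[150:225,190:265],(400,400),interpolation=2),cv2.resize(T[180:270,205:315],(400,327),interpolation=2)[:,:].copy() if 0 else cv2.copyMakeBorder(cv2.resize(T[180:270,205:315],(400,327),interpolation=2),0,73,0,0,0)])[:,:,::-1])
E
```

```text
blue scene [(array([236. , 164.3]), np.int32(90)), (array([213.7, 207.7]), np.int32(173))]
blue top [(array([296.8, 232.3]), np.int32(190)), (array([230.9, 241.1]), np.int32(177))]
((81.5162124633789, 27.302703857421875), (10.145963668823242, 19.630231857299805), 72.89727020263672)
((15.700003623962402, 35.90000534057617), (9.391486167907715, 20.124608993530273), 63.43495178222656)
black scene [(array([224.4, 185.3]), np.int32(226))]
black top [(array([264.5, 238.7]), np.int32(151))]
[(array([393.35270541, 260.9149728 ]), np.int32(6986))]
((394.0, 261.0), (70.0, 100.0), 90.0)
[ 0.4558 -0.3501  0.004 ]
[ 0.5417 -0.2273  0.004 ]
[ 0.5427 -0.4744  0.004 ]
[ 0.3707 -0.4717  0.004 ]
[ 0.3694 -0.2263  0.004 ]
```

View pics/c0.png

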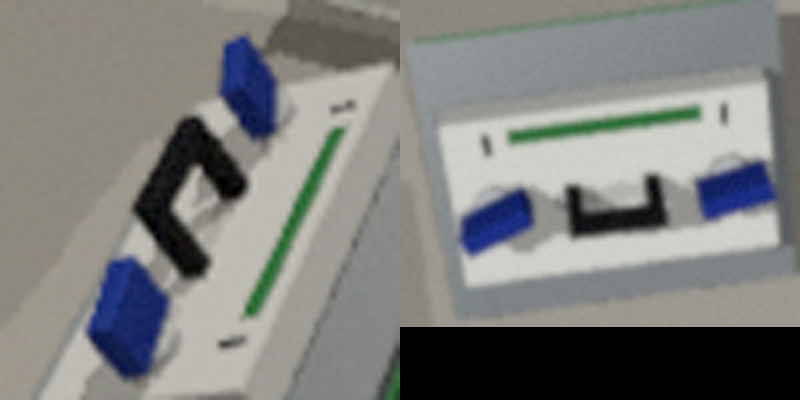

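```bash
cat >> h.py <<'E'
def cover(x,y,yaw):
    return R.from_euler("z",yaw)*R.from_euler("y",-30,degrees=True), np.array([x,y,.096])
E
python3 - <<'E'
from h import *
for n,a,b in(("L",(236,164.3),(230.9,241.1)),("R",(213.7,207.7),(296.8,232.3)),("H",(224.4,185.3),(264.5,238.7))):
    p,e=tri(a,b);print(n,p.round(4),round(e,4))
P=[]
for c,z in(((223.2,259.2),.0697),((309.5,246.8),.0697),((305.9,198.7),.1292),((215.5,214.1),.1292)):
    P.append(plane("top",c,z));
P=np.array(P);print(P.round(4), np.linalg.norm(P-np.roll(P,-1,0),axis=1).round(4))
# origin on horizontal proj: rectangle centre is z+4 on cover normal -> shift
yl=(P[0]+P[3]-P[1]-P[2]);yaw=np.arctan2(-yl[0],yl[1]);print("yaw",yaw)
Rc,o=cover(0,0,yaw);c=P.mean(0)-Rc.apply([0,0,.004]);print("origin",c)
for uv,z in(((230.9,241.1),.119),((296.8,232.3),.119),((253.1,242.2),.138),((277.1,240),.138)):print(plane("top",uv,z).round(4))
Rc,o=cover(c[0],c[1],yaw)
for q in((0,.074,.027),(0,-.074,.027),(0,0,.044)): print((o+Rc.apply(q)).round(4))
# wing end angles
for cx,cy,d in((281.5+15,232.3,72.9),(230.7,240.9,63.4)):
    print(d)
E
```

```text
L [0.5079 0.0472 0.1234] 0.0015
R [ 0.5284 -0.0995  0.1223] 0.0024
H [ 0.5145 -0.0272  0.1203] 0.0039
[[ 0.4631  0.0675  0.0697]
 [ 0.4929 -0.1343  0.0697]
 [ 0.6022 -0.1199  0.1292]
 [ 0.5672  0.0811  0.1292]] [0.204  0.1253 0.204  0.1207]
yaw 0.15926275397033954
origin [ 0.53333476 -0.02608946  0.0959859 ]
[0.5071 0.047  0.119 ]
[ 0.5274 -0.1005  0.119 ]
[ 0.5055 -0.0029  0.138 ]
[ 0.5106 -0.0556  0.138 ]
[0.5083 0.0448 0.1194]
[ 0.5317 -0.1013  0.1194]
[ 0.5116 -0.0296  0.1341]
72.9
63.4
```

```bash
cat >> h.py <<'E'
C=(.5325,-.025,.147)
def delta(p,Rt):
    o=ctrl.get_obs();R0=R.from_rotvec(o["tool_rot"])
    d=R0.inv().apply(np.array(p)-o["tool_pos"]);rv=(R0.inv()*Rt).as_rotvec()
    print("d",d.round(4),"rv",rv.round(3),"rows",max(np.linalg.norm(d)/.0417,np.linalg.norm(rv)/.125).round(1),"| t",round(o["t"],2),"q",o["q"].round(2),"F",o["contact_force"].round(1))
def oncover(loc,th):
    "grasp point loc in cover frame, tool y along cover x turned by th, tool into the cover"
    Rc,o=cover(*C)
    Rt=Rc*R.from_euler("z",th)*R.from_matrix(np.array([[0,1,0],[1,0,0],[0,0,-1]]))
    delta(o+Rc.apply(np.array(loc)-[0,0,ctrl.tcp_to_grasp]),Rt)
E
python3 - <<'E'
from h import *
oncover((0,.074,.12),.42)
E
```

```text
d [ 0.4655 -0.5389  0.0476] rv [-0.529  0.297 -1.822] rows 17.1 | t 0.1 q [-1.42  0.05  1.61  0.    1.48 -0.12] F [-0.8 -0.1  0.8]
```

```bash
python3 jog.py '0.05 0.23 -0.27 -0.05 -0.26 0.15 -0.9; 0.05 0.23 -0.27 -0.05 -0.26 0.15 -0.9; 0.05 0.23 -0.27 -0.05 -0.26 0.15 -0.9; 0.05 0.23 -0.27 -0.05 -0.26 0.15 -0.9; 0.05 0.23 -0.27 -0.05 -0.26 0.15 -0.9; 0.05 0.23 -0.27 -0.05 -0.26 0.15 -0.9; 0.05 0.23 -0.27 -0.05 -0.26 0.15 -0.9; 0.05 0.46 -0.54 0 -0.53 0.3 -1.82; 0.05 0.46 -0.54 0 -0.53 0.3 -1.82; 0.05 0.46 -0.54 0 -0.53 0.3 -1.82; 0.05 0.46 -0.54 0 -0.53 0.3 -1.82; 0.05 0.46 -0.54 0 -0.53 0.3 -1.82; 0.05 0.46 -0.54 0 -0.53 0.3 -1.82; 0.05 0.46 -0.54 0 -0.53 0.3 -1.82; 0.05 0.46 -0.54 0 -0.53 0.3 -1.82; 0.05 0.46 -0.54 0 -0.53 0.3 -1.82; 0.05 0.46 -0.54 0 -0.53 0.3 -1.82; 0.05 0.46 -0.54 0 -0.53 0.3 -1.82; 0.05 0.46 -0.54 0 -0.53 0.3 -1.82; 0.05 0.46 -0.54 0 -0.53 0.3 -1.82' 40
python3 - <<'E'
from h import *
oncover((0,.074,.07),.42)
oncover((0,.074,.030),.42)
E
```

```text
t: 1.77
tool_pos: [0.4657, 0.0402, 0.2307]
tool_rot: [1.294, 2.359, 0.437]
contact_force: [-0.2, -0.0, 0.1]
opening: 0.0505
grip_force: 0.0
d [ 0.0072 -0.017   0.0936] rv [ 0.001 -0.     0.001] rows 2.3 | t 1.77 q [-0.17 -0.76  2.3   0.18  1.11 -0.77] F [-0.2 -0.   0.1]
d [ 0.0072 -0.017   0.1336] rv [ 0.001 -0.     0.001] rows 3.2 | t 1.77 q [-0.17 -0.76  2.3   0.18  1.11 -0.77] F [-0.2 -0.   0.1]
```

```bash
python3 jog.py '0.05 0.007 -0.017 0.03; 0.05 0.007 -0.017 0.06' 2>&1 | head -3; python3 jog.py '0.05 0.007 -0.017 0.03 0 0 0; 0.05 0.007 -0.017 0.06 0 0 0; 0.05 0.007 -0.017 0.08 0 0 0; 0.05 0.007 -0.017 0.08 0 0 0'
python3 - <<'E'
from h import *
a=ctrl.get_image("scene");b=ctrl.get_image("top")
cv2.imwrite("pics/d1.png",np.hstack([cv2.resize(a[110:235,170:295],(400,400),interpolation=2),cv2.resize(b[170:270,205:305],(400,400),interpolation=2)])[:,:,::-1])
oncover((0,.074,.030),.42)
E
```

```text
Traceback (most recent call last):
  File "jog.py", line 5, in <module>
    connect(sys.argv[1:4])
t: 2.1
tool_pos: [0.4881, 0.0406, 0.1475]
tool_rot: [1.305, 2.361, 0.432]
contact_force: [-1.1, -0.0, -1.5]
opening: 0.0499
grip_force: 0.0
d [0.0026 0.0011 0.0539] rv [-0.     0.002 -0.004] rows 1.3 | t 2.2 q [-0.15 -0.6   2.34  0.19  0.91 -0.79] F [-0.4 -0.6  0.3]
```

View pics/d1.png

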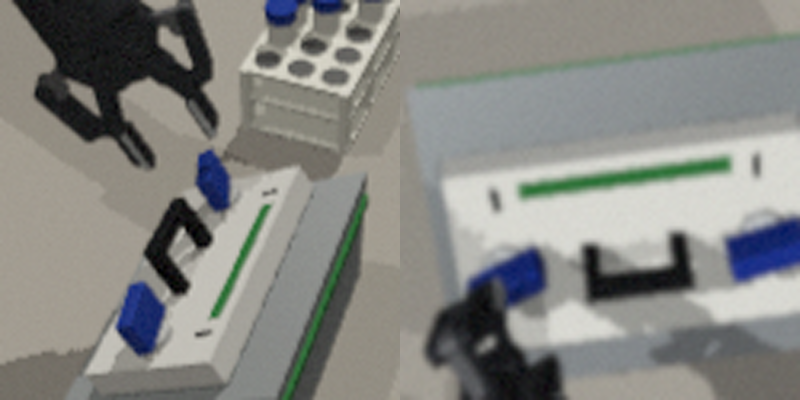

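The crop shows the gripper tilted along the cover normal, fingertips either side of the left wing's axis (wing at about (213,180) in the left crop). The alignment looks right, so I'm descending.

```bash
python3 jog.py '0.05 0.003 0.001 0.02 0 0 0; 0.05 0.003 0.001 0.035 0 0 0; 0.05 0.003 0.001 0.045 0 0 0; 0.05 0.003 0.001 0.053 0 0 0;0.05 0.003 0.001 0.053 0 0 0; 0.05 0.003 0.001 0.053 0 0 0'; python3 - <<'E'
from h import *
oncover((0,.074,.030),.42)
E
```

```text
t: 2.7
tool_pos: [0.5165, 0.0486, 0.1088]
tool_rot: [1.296, 2.354, 0.438]
contact_force: [0.5, -0.1, 1.2]
opening: 0.0498
grip_force: 0.0
d [-0.0002 -0.0024  0.0023] rv [ 0.003  0.003 -0.002] rows 0.1 | t 2.7 q [-0.12 -0.44  2.32  0.19  0.77 -0.79] F [ 0.5 -0.1  1.2]
```

```bash
python3 jog.py '0 0 0 0 0 0 0; 0 0 0 0 0 0 0; 0 0 0 0 0 0 0; 0 0 0 0 0 0 0; 0 0 0 0 0 0 0; 0 0 0 0 0 0 0' 40; python3 - <<'E'
from h import *
oncover((0,.074,.030),.42);print(ctrl.get_obs()["wrist_torque"])
E
```

```text
t: 3.2
tool_pos: [0.5158, 0.0492, 0.108]
tool_rot: [1.294, 2.357, 0.436]
contact_force: [-7.0, -3.5, 5.8]
opening: 0.0136
grip_force: 40.2
d [-0.0012 -0.0018  0.0019] rv [ 0.001  0.002 -0.   ] rows 0.1 | t 3.2 q [-0.12 -0.44  2.32  0.19  0.77 -0.79] F [-7.  -3.5  5.8]
[-0.45848967  0.83738006 -0.25144646]
```

```bash
python3 jog.py '0 0 0 0 0 0 -0.1; 0 0 0 0 0 0 -0.2; 0 0 0 0 0 0 -0.3; 0 0 0 0 0 0 -0.4; 0 0 0 0 0 0 -0.5; 0 0 0 0 0 0 -0.6; 0 0 0 0 0 0 -0.6'; python3 - <<'E'
from h import *
oncover((0,.074,.030),1.571);o=ctrl.get_obs();r=R.from_rotvec(o["tool_rot"]).inv();print(r.apply(o["contact_force"]),r.apply(o["wrist_torque"]))
E
```

```text
t: 3.78
tool_pos: [0.5155, 0.0488, 0.1078]
tool_rot: [0.524, 2.585, 0.238]
contact_force: [-10.6, -6.0, 8.3]
opening: 0.0133
grip_force: 40.5
d [-0.0002 -0.0016  0.0019] rv [-0.002  0.001 -0.547] rows 4.4 | t 3.78 q [-0.12 -0.44  2.32  0.19  0.77 -1.39] F [-10.6  -6.    8.3]
[  2.55514184  -6.67476515 -12.89851625] [ 1.30186556  0.65441417 -0.06021387]
```

```bash
python3 jog.py '0 0 0 0 0 0 -0.1; 0 0 0 0 0 0 -0.2; 0 0 0 0 0 0 -0.3; 0 0 0 0 0 0 -0.4; 0 0 0 0 0 0 -0.5; 0 0 0 0 0 0 -0.57; 0 0 0 0 0 0 -0.6;0 0 0 0 0 0 -0.6'; python3 - <<'E'
from h import *
oncover((0,.074,.030),1.571);o=ctrl.get_obs();r=R.from_rotvec(o["tool_rot"]).inv();print(r.apply(o["contact_force"]),r.apply(o["wrist_torque"]))
E
```

```text
t: 4.45
tool_pos: [0.5153, 0.0487, 0.1077]
tool_rot: [-0.254, 2.605, 0.033]
contact_force: [-11.9, -7.4, 9.0]
opening: 0.0134
grip_force: 50.7
d [ 0.0006 -0.0014  0.0019] rv [-0.002  0.001  0.047] rows 0.4 | t 4.45 q [-0.12 -0.44  2.32  0.19  0.77 -1.99] F [-11.9  -7.4   9. ]
[  6.8325709   -5.29073025 -14.24002671] [0.87600014 1.52675501 0.80690995]
```

```bash
python3 jog.py '0 0 0 0 0 0 0.03; 0.035 0 0 0 0 0 0.03; 0.035 0 0 0 0 0 0.03; 0.035 0 0 0 0 0 0.03; 0.035 0 0 -0.03 0 0 0.03; 0.035 0 0 -0.06 0 0 0.03; 0.035 0 0 -0.09 0 0 0.03; 0.035 0 0 -0.09 0 0 0.03'; python3 - <<'E'
from h import *
b=ctrl.get_image("top");a=ctrl.get_image("scene")
cv2.imwrite("pics/d2.png",np.hstack([cv2.resize(a[110:235,170:295],(400,400),interpolation=2),cv2.resize(b[170:270,215:315],(400,400),interpolation=2)])[:,:,::-1])
oncover((0,-.074,.09),.2)
oncover((0,-.074,.03),.2)
E
```

```text
t: 5.12
tool_pos: [0.4728, 0.0428, 0.1924]
tool_rot: [-0.216, 2.596, 0.041]
contact_force: [0.3, -0.4, 1.3]
opening: 0.0351
grip_force: 0.0
d [ 0.0051 -0.1501  0.0327] rv [0.003 0.006 1.39 ] rows 11.1 | t 5.22 q [-0.16 -0.71  2.34  0.18  1.01 -1.95] F [-0.9  0.1 -0.7]
d [ 0.0055 -0.1501  0.0927] rv [0.003 0.006 1.39 ] rows 11.1 | t 5.22 q [-0.16 -0.71  2.34  0.18  1.01 -1.95] F [-0.9  0.1 -0.7]
```

View pics/d2.png

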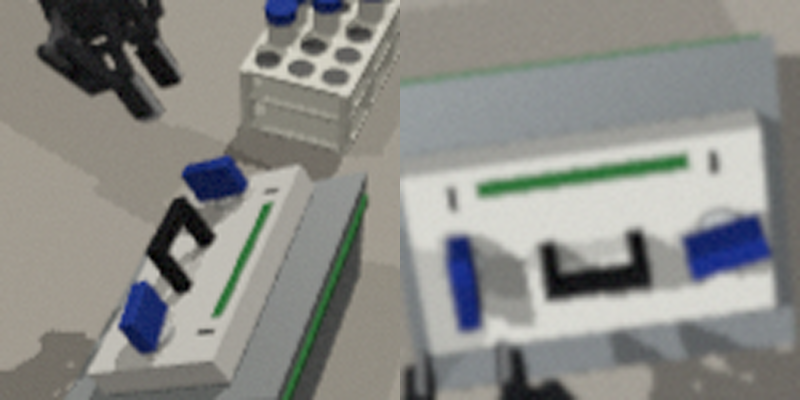

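Left wing at (463,283) in the right crop is now in line with its mark at (452,197), so the left screw is loose; the cover is still seated. Next the right wing at (727,247).

```bash
python3 jog.py '0.05 0 -0.04 0 0 0 0.12; 0.05 0 -0.08 0 0 0 0.25; 0.05 0 -0.11 0 0 0 0.37; 0.05 0.005 -0.15 0 0 0 0.5; 0.05 0.005 -0.15 0 0 0 0.62; 0.05 0.005 -0.15 0 0 0 0.74; 0.05 0.005 -0.15 0.01 0 0 0.86; 0.05 0.005 -0.15 0.01 0 0 0.98; 0.05 0.005 -0.15 0.02 0 0 1.1; 0.05 0.005 -0.15 0.03 0 0 1.22; 0.05 0.005 -0.15 0.03 0 0 1.34; 0.05 0.005 -0.15 0.03 0 0 1.39; 0.05 0.005 -0.15 0.03 0 0 1.39'; python3 - <<'E'
from h import *
oncover((0,-.074,.03),.2)
E
```

```text
t: 6.3
tool_pos: [0.5052, -0.1027, 0.1549]
tool_rot: [1.565, 2.226, 0.503]
contact_force: [0.7, 0.2, -0.8]
opening: 0.0501
grip_force: 0.0
d [-0.002   0.0036  0.0589] rv [-0.001 -0.003 -0.003] rows 1.4 | t 6.3 q [-0.52 -0.48  2.26  0.38  0.97 -1.02] F [ 0.7  0.2 -0.8]
```

```bash
python3 jog.py '0.05 -0.002 0.004 0.02 0 0 0; 0.05 -0.002 0.004 0.035 0 0 0; 0.05 -0.002 0.004 0.048 0 0 0; 0.05 -0.002 0.004 0.058 0 0 0;0.05 -0.002 0.004 0.058 0 0 0; 0 -0.002 0.004 0.058 0 0 0;0 -0.002 0.004 0.058 0 0 0;0 -0.002 0.004 0.058 0 0 0;0 -0.002 0.004 0.058 0 0 0;0 -0.002 0.004 0.058 0 0 0;0 -0.002 0.004 0.058 0 0 0'; python3 - <<'E'
from h import *
oncover((0,-.074,.030),.2);o=ctrl.get_obs();r=R.from_rotvec(o["tool_rot"]).inv();print(r.apply(o["contact_force"]),r.apply(o["wrist_torque"]))
E
```

```text
t: 7.22
tool_pos: [0.5378, -0.1003, 0.1098]
tool_rot: [1.561, 2.224, 0.5]
contact_force: [-6.4, -1.7, 1.0]
opening: 0.0132
grip_force: 39.4
d [ 0.0016 -0.0016  0.0035] rv [0.    0.001 0.   ] rows 0.1 | t 7.22 q [-0.47 -0.32  2.23  0.4   0.84 -1.03] F [-6.4 -1.7  1. ]
[ 0.26004955 -5.25175098 -4.17959201] [ 1.01279863  0.03376217 -0.03790662]
```

Gripped. Turning from 0.2 to just past 1.571.

```bash
python3 jog.py '0 0 0 0 0 0 -0.1; 0 0 0 0 0 0 -0.2; 0 0 0 0 0 0 -0.3; 0 0 0 0 0 0 -0.4; 0 0 0 0 0 0 -0.5; 0 0 0 0 0 0 -0.6; 0 0 0 0 0 0 -0.7; 0 0 0 0 0 0 -0.8; 0 0 0 0 0 0 -0.9; 0 0 0 0 0 0 -1; 0 0 0 0 0 0 -1.1; 0 0 0 0 0 0 -1.2; 0 0 0 0 0 0 -1.3; 0 0 0 0 0 0 -1.37; 0 0 0 0 0 0 -1.42; 0 0 0 0 0 0 -1.42'; python3 - <<'E'
from h import *
oncover((0,-.074,.030),1.571);o=ctrl.get_obs();r=R.from_rotvec(o["tool_rot"]).inv();print(r.apply(o["contact_force"]),r.apply(o["wrist_torque"]))
E
```

```text
t: 8.55
tool_pos: [0.5386, -0.0991, 0.1104]
tool_rot: [-0.253, 2.603, 0.038]
contact_force: [-2.5, 3.5, 3.5]
opening: 0.0134
grip_force: 43.1
d [0.003  0.0003 0.0036] rv [0.001 0.003 0.046] rows 0.4 | t 8.55 q [-0.47 -0.32  2.23  0.41  0.84 -2.45] F [-2.5  3.5  3.5]
[-0.22952244  3.79003174 -3.99167019] [-0.70401485  0.55388312  0.87183777]
```

```bash
python3 jog.py '0 0 0 0 0 0 0.03; 0.035 0 0 0 0 0 0.03; 0.035 0 0 0 0 0 0.03; 0.035 0 0 0 0 0 0.03; 0.035 0 0 -0.03 0 0 0.03; 0.035 0 0 -0.06 0 0 0.03; 0.035 0 0 -0.09 0 0 0.03; 0.035 0 0 -0.09 0 0 0.03'; python3 - <<'E'
from h import *
b=ctrl.get_image("top");a=ctrl.get_image("scene")
cv2.imwrite("pics/d3.png",np.hstack([cv2.resize(a[110:235,170:295],(400,400),interpolation=2),cv2.resize(b[170:270,215:315],(400,400),interpolation=2)])[:,:,::-1])
oncover((0.0015,0.0005,.09),0)
E
```

```text
t: 9.22
tool_pos: [0.4955, -0.1084, 0.1948]
tool_rot: [-0.216, 2.598, 0.035]
contact_force: [0.0, -1.2, 0.6]
opening: 0.0351
grip_force: 0.0
d [0.0011 0.0764 0.0343] rv [0.002 0.007 1.59 ] rows 12.7 | t 9.32 q [-0.54 -0.55  2.25  0.37  1.05 -2.4 ] F [0.  1.  0.1]
```

View pics/d3.png

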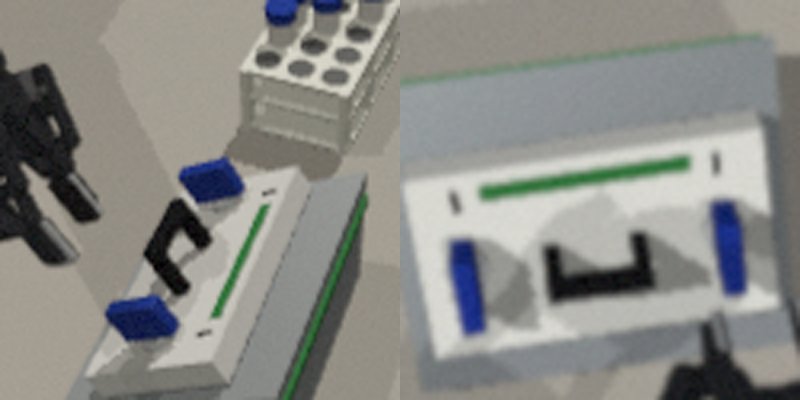

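Both wings (466,287) and (728,248) now lie in line with their marks, and the cover is still seated. Now the handle, at (600,270).

```bash
python3 jog.py '0.05 0 0.04 0 0 0 0.12; 0.05 0 0.076 0 0 0 0.24; 0.05 0 0.076 0 0 0 0.36; 0.05 0 0.076 0 0 0 0.48; 0.05 0 0.076 0 0 0 0.6; 0.05 0 0.076 0 0 0 0.72; 0.05 0 0.076 0 0 0 0.84; 0.05 0 0.076 0 0 0 0.96; 0.05 0 0.076 0 0 0 1.08; 0.05 0 0.076 0 0 0 1.2; 0.05 0 0.076 0 0 0 1.32; 0.05 0 0.076 0.01 0 0 1.44; 0.05 0 0.076 0.02 0 0 1.56; 0.05 0.001 0.076 0.03 0 0 1.59; 0.05 0.001 0.076 0.03 0 0 1.59'; python3 - <<'E'
from h import *
oncover((0.0015,0.0005,.044),0)
E
```

```text
t: 10.57
tool_pos: [0.4942, -0.0284, 0.1559]
tool_rot: [1.799, 2.082, 0.556]
contact_force: [-0.4, -0.1, -0.6]
opening: 0.05
grip_force: 0.0
d [-0.0018  0.005   0.0457] rv [-0.004 -0.003 -0.002] rows 1.1 | t 10.57 q [-0.35 -0.58  2.32  0.29  0.96 -0.61] F [-0.4 -0.1 -0.6]
```

```bash
python3 jog.py '0.05 -0.002 0.005 0.02 0 0 0; 0.05 -0.002 0.005 0.035 0 0 0; 0.05 -0.002 0.005 0.046 0 0 0; 0.05 -0.002 0.005 0.046 0 0 0;0.05 -0.002 0.005 0.046 0 0 0; 0 -0.002 0.005 0.046 0 0 0; 0 -0.002 0.005 0.046 0 0 0; 0 -0.002 0.005 0.046 0 0 0; 0 -0.002 0.005 0.046 0 0 0; 0 -0.002 0.005 0.046 0 0 0; 0 -0.002 0.005 0.046 0 0 0; 0 -0.002 0.005 0.046 0 0 0' 80; python3 - <<'E'
from h import *
oncover((0.0015,0.0005,.044),0);o=ctrl.get_obs();r=R.from_rotvec(o["tool_rot"]).inv();print(r.apply(o["contact_force"]),r.apply(o["wrist_torque"]))
E
```

```text
t: 11.57
tool_pos: [0.5192, -0.0275, 0.1206]
tool_rot: [1.797, 2.087, 0.549]
contact_force: [-23.2, -3.8, 8.1]
opening: 0.0105
grip_force: 78.4
d [0.001  0.001  0.0028] rv [-0.009 -0.001  0.002] rows 0.1 | t 11.57 q [-0.32 -0.44  2.29  0.3   0.85 -0.62] F [-23.2  -3.8   8.1]
[ -0.26069575 -16.49746167 -18.5953979 ] [ 2.93772541 -0.21330778 -0.1642463 ]
```

```bash
python3 jog.py '0 0 -0.0015 -0.001 0 0 0; 0 0 -0.0015 -0.001 0 0 0'; python3 - <<'E'
from h import *
o=ctrl.get_obs();r=R.from_rotvec(o["tool_rot"]).inv();print(r.apply(o["contact_force"]),r.apply(o["wrist_torque"]))
E
```

```text
t: 11.73
tool_pos: [0.5195, -0.0274, 0.1215]
tool_rot: [1.796, 2.079, 0.557]
contact_force: [-0.0, 0.3, -6.9]
opening: 0.01
grip_force: 78.0
[ 0.29562476 -3.42289368  5.95812943] [ 1.07106818 -0.14452652  0.08672315]
```

```bash
python3 jog.py '0 0 0 -0.004 0 0 0; 0 0 0 -0.008 0 0 0; 0 0 0 -0.013 0 0 0; 0 0 0 -0.018 0 0 0; 0 0 0 -0.025 0 0 0; 0 0 0 -0.035 0 0 0; 0 0 0 -0.05 0 0 0; 0 0 0 -0.065 0 0 0; 0 0 0 -0.08 0 0 0;0 0 0 -0.08 0 0 0'; python3 - <<'E'
from h import *
o=ctrl.get_obs();r=R.from_rotvec(o["tool_rot"]).inv();print(r.apply(o["contact_force"]),r.apply(o["wrist_torque"]))
a=ctrl.get_image("scene");cv2.imwrite("pics/d4.png",cv2.resize(a[80:300,130:330],(545,600),interpolation=2)[:,:,::-1])
# target: tool down, tool y along world x, above mat
Rt=R.from_matrix(np.array([[0,1,0],[1,0,0],[0,0,-1]]))
g=ctrl.tcp_to_grasp
delta((.456,-.350,.2),Rt)
E
```

```text
t: 12.57
tool_pos: [0.4833, -0.0344, 0.1982]
tool_rot: [1.786, 2.069, 0.562]
contact_force: [1.0, -0.6, -3.9]
opening: 0.0106
grip_force: 78.5
[-0.70600643 -1.20744739  3.76570597] [ 0.72330724 -0.05966325 -0.06961424]
d [-0.3085 -0.0613 -0.0389] rv [ 0.532 -0.035  0.143] rows 7.6 | t 12.62 q [-0.37 -0.67  2.3   0.29  1.05 -0.61] F [-0.7 -0.1 -5.2]
```

View pics/d4.png

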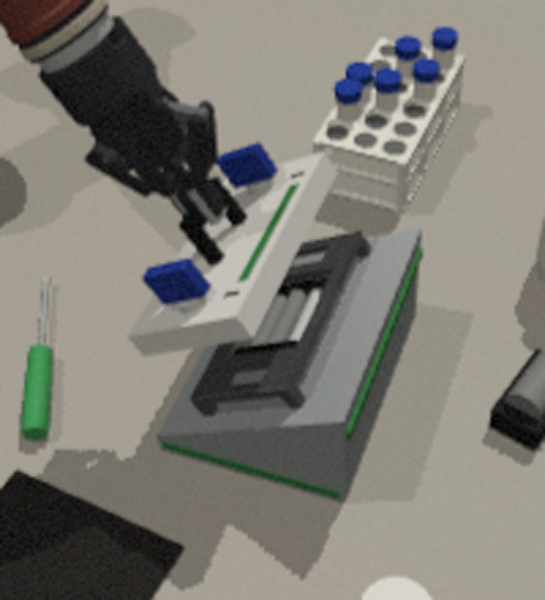

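The cover is off the seat and hanging square in the gripper, and the frame is exposed. Next I raise it, swing to the mat and level it.

```bash
python3 jog.py '0 0 0.015 -0.025 0 0 0; 0 0 0.03 -0.05 0 0 0; 0 -0.02 0.035 -0.06 0.03 0 0.01; 0 -0.05 0.02 -0.06 0.08 0 0.02; 0 -0.085 0 -0.06 0.14 -0.01 0.04; 0 -0.12 -0.02 -0.06 0.21 -0.01 0.06; 0 -0.155 -0.03 -0.05 0.28 -0.02 0.08; 0 -0.19 -0.04 -0.05 0.35 -0.02 0.1; 0 -0.225 -0.05 -0.04 0.42 -0.03 0.12; 0 -0.26 -0.06 -0.04 0.48 -0.03 0.14; 0 -0.285 -0.061 -0.039 0.532 -0.035 0.143; 0 -0.3085 -0.061 -0.039 0.532 -0.035 0.143; 0 -0.3085 -0.061 -0.039 0.532 -0.035 0.143; 0 -0.3085 -0.061 -0.039 0.532 -0.035 0.143'; python3 - <<'E'
from h import *
o=ctrl.get_obs();r=R.from_rotvec(o["tool_rot"]).inv();print(r.apply(o["contact_force"]),r.apply(o["wrist_torque"]))
a=ctrl.get_image("scene");b=ctrl.get_image("top");cv2.imwrite("pics/d5.png",np.hstack([cv2.resize(a[170:384,50:264],(400,400),interpolation=2),cv2.resize(b[184:334,320:470],(400,400),interpolation=2)])[:,:,::-1])
Rt=R.from_matrix(np.array([[0,1,0],[1,0,0],[0,0,-1]]))
delta((.456,-.350,.024+.044-.019),Rt)
E
```

```text
t: 13.78
tool_pos: [0.4558, -0.3503, 0.1945]
tool_rot: [-2.217, -2.216, 0.003]
contact_force: [-0.2, 0.7, -5.8]
opening: 0.01
grip_force: 78.9
[ 0.68701175 -0.14674604  5.8175568 ] [-0.01958525  0.03506421 -0.00806811]
d [-0.0017  0.0017  0.1458] rv [-0.007 -0.004  0.001] rows 3.5 | t 13.88 q [-0.78 -0.04  1.77 -0.    1.42 -0.78] F [-0.1  1.  -5.4]
```

View pics/d5.png

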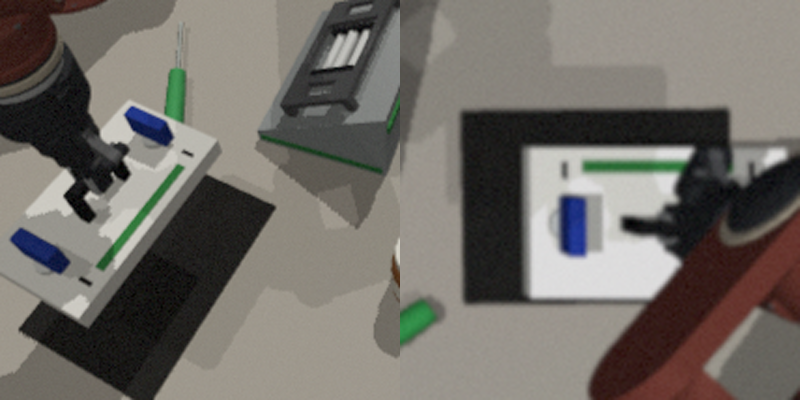

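The cover is level over the mat, aligned with it, handle up (visible left edge at (525,225) in the top crop, offset only by parallax). Lowering.

```bash
python3 jog.py '0 0 0 0.03 0 0 0; 0 -0.001 0.001 0.06 0 0 0; 0 -0.002 0.002 0.09 0 0 0; 0 -0.002 0.002 0.11 -0.005 0 0; 0 -0.002 0.002 0.125 -0.005 0 0; 0 -0.002 0.002 0.132 -0.005 0 0; 0 -0.002 0.002 0.132 -0.005 0 0; 0 -0.002 0.002 0.132 -0.005 0 0'; python3 jog.py '0 0 0 0.002 0 0 0; 0 0 0 0.004 0 0 0;0 0 0 0.006 0 0 0;0 0 0 0.007 0 0 0;0 0 0 0.007 0 0 0'; python3 - <<'E'
from h import *
o=ctrl.get_obs();r=R.from_rotvec(o["tool_rot"]).inv();print(r.apply(o["contact_force"]),r.apply(o["wrist_torque"]))
E
```

```text
t: 14.55
tool_pos: [0.4564, -0.3505, 0.0641]
tool_rot: [-2.218, -2.221, -0.001]
contact_force: [0.6, -0.2, -4.0]
opening: 0.0101
grip_force: 78.9
t: 14.97
tool_pos: [0.4559, -0.3507, 0.0564]
tool_rot: [-2.218, -2.219, -0.001]
contact_force: [-0.3, 0.1, -5.3]
opening: 0.0105
grip_force: 79.0
[ 0.11038159 -0.24744209  5.25493414] [ 0.04679155 -0.01193882  0.00395608]
```

```bash
python3 jog.py '0 0 0 0.001 0 0 0; 0 0 0 0.002 0 0 0;0 0 0 0.003 0 0 0;0 0 0 0.003 0 0 0'; python3 jog.py '0 0 0 0.001 0 0 0; 0 0 0 0.001 0 0 0'; python3 jog.py '0 0 0 0.001 0 0 0; 0 0 0 0.001 0 0 0'
```

```text
t: 15.3
tool_pos: [0.4558, -0.3506, 0.0531]
tool_rot: [-2.218, -2.219, -0.001]
contact_force: [0.3, 0.6, -6.2]
opening: 0.0105
grip_force: 79.0
t: 15.47
tool_pos: [0.4561, -0.3509, 0.0526]
tool_rot: [-2.218, -2.219, -0.001]
contact_force: [0.5, -0.6, -3.2]
opening: 0.0102
grip_force: 79.1
t: 15.63
tool_pos: [0.4563, -0.3509, 0.0524]
tool_rot: [-2.218, -2.22, -0.001]
contact_force: [-1.0, 3.0, 1.6]
opening: 0.0103
grip_force: 79.9
```

```bash
python3 jog.py '0 0 0 0.001 0 0 0; 0 0 0 0.001 0 0 0; 0.05 0 0 0.001 0 0 0; 0.05 0 0 0.001 0 0 0; 0.05 0 0 0 0 0 0; 0.05 0 0 0 0 0 0; 0.05 0 0 -0.03 0 0 0; 0.05 0 0 -0.06 0 0 0; 0.05 0 0 -0.1 0 0 0; 0.05 0 0 -0.14 0 0 0; 0.05 0 0.0 -0.18 0 0 0'; python3 jog.py '0.05 0.04 0 0 0 0 0;0.05 0.08 0 0 0 0 0;0.05 0.12 0 0 0 0 0;0.05 0.16 0 0 0 0 0;0.05 0.2 0 0 0 0 0;0.05 0.24 0 0 0 0 0;0.05 0.24 0 0 0 0 0'; python3 - <<'E'
from h import *
a=ctrl.get_image("scene");b=ctrl.get_image("top");cv2.imwrite("pics/d6.png",np.hstack([cv2.resize(a,(400,300)),cv2.resize(b[209:309,320:453],(400,300),interpolation=2)])[:,:,::-1])
c=b[215:305,335:455];m=((c.min(2)>120)).astype(np.uint8)
m[:, :]=m;n,l,st,ce=cv2.connectedComponentsWithStats(m)
for i in range(1,n):
    if st[i,4]>500: print(st[i]+[335,215,0,0,0],ce[i]+[335,215]); x,y,w,h=st[i,:4]; print(plane("top",(335+x+w/2-.5,215+y+h/2-.5),.024))
E
```

```text
t: 16.55
tool_pos: [0.4561, -0.3511, 0.233]
tool_rot: [-2.218, -2.219, -0.001]
contact_force: [0.6, -0.0, 0.3]
opening: 0.0501
grip_force: 0.0
t: 17.13
tool_pos: [0.4561, -0.1059, 0.2323]
tool_rot: [-2.21, -2.226, -0.005]
contact_force: [-1.1, -1.0, 0.1]
opening: 0.0501
grip_force: 0.0
[ 335  215  120   48 1661] [394.48163757 226.11077664]
[ 0.51182396 -0.3460877   0.024     ]
[ 354  237   86   51 3041] [398.67510687 260.99769813]
[ 0.45492511 -0.35032046  0.024     ]
```

View pics/d6.png

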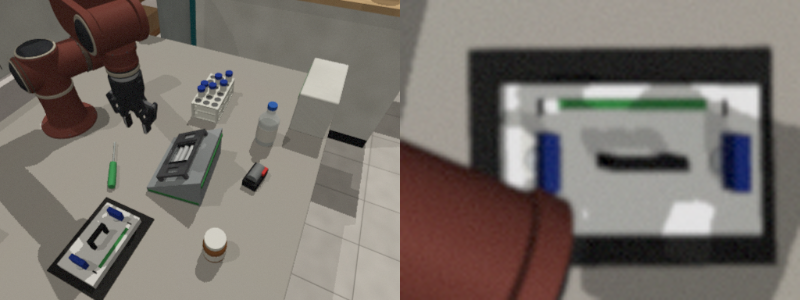

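The cover lies flat on the mat, handle up, with both wings still at their marks. Its measured centre is (0.455, -0.350) against the mat's (0.456, -0.350). The bottle, jar and cassette look untouched and the arm is clear.

```bash
python3 -c "
from station import ctrl
print(ctrl.finish_job())"
```

```text
the job is handed in; nothing more can be done
None
```

I loosened both thumbscrews to their stops with the cover seated, laid the cover flat, handle up, within about 1 mm of the mat's centre, and handed the job in at about 17 s; no verdict was shown.

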